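Centre the fine focus, then rack the stage up to its stop

TASK

Get this microscope ready for the next slide. First bring the fine focus to the middle of its travel, its white line straight up, without turning the coarse knob; then, leaving the fine knob there, raise the stage with the coarse knob until you feel it come up against its stop, without forcing it. Let go, leave the stage resting against the stop and the other things on the bench where they are.

Things in the scene. Friction and masses are not known exactly. Their poses are not given: they have to be found in the camera images.
- scope: Microscope, white body, fixed to the bench, 470 mm tall. Origin on the bench under its limb (column, x -42 to 42, y -25 to 70 mm); z up. Its left side faces -x, roughly to the robot; the user's side, with eyepieces and stage, is -y. Foot 40 mm high, x -75 to 75 mm, also under the coarse knobs. The focus axis runs along x, 95 mm up, at y = 20 mm, with the same knob pair on both sides, on common shafts
- coarse_grip (a point): Centre of the left coarse knob, on its axis: black ribbed disc, diameter 56, 20 mm thick (scope x -62 to -82 mm). Between it and the limb is a fixed ring, diameter 48, not for turning. Axes as the microscope's. Pinched from above with the fingers to its +y and -y sides, a gripper must lean 20 to 35 degrees outwards (to -x) to clear the stage
- fine_grip (a point): Centre of the left fine knob, on its axis: smooth black cylinder, diameter 34, 26 mm long (scope x -84 to -110 mm), outermost, 2 mm beyond the coarse knob's face, with a white line along its rim and across its end face. Axes as the microscope's. Fingers reaching far below the axis or too near the limb touch the coarse knob
- coarse (a joint): Coarse knob angle (rad), 0 at the start; grows as its top moves away from the user (to the microscope's +y), raising the stage 6 mm per rad. Turns stiffly (0.07 N m), stays where left. After 3.2 to 7.2 mm of rise (0.53 to 1.2 rad) the stage meets a stop screw, its setting unknown (stop_tip meets lug); the torque then climbs, 0.3 N m in 0.1 rad; let go there, the knob springs back 0.02 to 0.1 rad
- fine (a joint): Fine knob angle (rad), 0 when its white line is straight up, the middle of its travel; grows as its top moves to the microscope's +y. At the start the line leans to +y by 0.4 to 0.9 rad. Turns lightly (0.03 N m), stays where left
- stage_top (a point): Middle of the stage's upper face, 200 mm up at the start: black plate 124 (x) x 112 (y) x 10 mm with a glass slide in its holder, scope x -62 to 62, y -161 to -49 mm; moves up and down with the coarse knob
- slide_box: bystander: closed blue slide box, 100 x 170 x 34, lying flat; origin at the centre of its underside (sizes in mm)
- oil_bottle: bystander: small amber oil bottle with a black cap, 28 in diameter, 55 tall; origin at the centre of its underside (sizes in mm)
- petri_dish: bystander: closed clear dish, 96 in diameter, 17 tall; origin at the centre of its underside (sizes in mm)
- stain_bottle: bystander: white bottle with a black cap, 52 in diameter, 105 tall; origin at the centre of its underside (sizes in mm)
- beaker: bystander: glass beaker, 70 in diameter, 90 tall; origin at the centre of its underside (sizes in mm)
- tissue_pack: bystander: cardboard tissue pack, 75 x 110 x 30; origin at the centre of its underside (sizes in mm)
- coverslip_box: bystander: small white box, 36 x 36 x 20; origin at the centre of its underside (sizes in mm)

How it is judged:
On the way, in this order (a step that is already met when the one before it is completed fails the run):
1. the fine knob is centred while the coarse knob is still where it was (value of joint fine between -0.15 and 0.15 rad and value of joint coarse between -0.12 and 0.12 rad), for 0.2 s.
2. the stage is up against its stop and the fine knob still centred (contact force between lug and stop_tip above 1 N and value of joint fine between -0.15 and 0.15 rad), for 0.2 s.
At the end, for the whole second after the job is handed in: The fine knob's line is within 0.15 rad of straight up, the stage rests against its stop (contact force above 0.3 N) (contact force between lug and stop_tip above 0.3 N and value of joint fine between -0.15 and 0.15 rad); the robot touches nothing.
It fails at once if the coarse knob is turned (0.2 rad up) while the fine knob is not centred within 0.15 rad: out of order, or the fine knob was disturbed (value of joint coarse above 0.2 rad and not (value of joint fine between -0.15 and 0.15 rad)).
It fails at once if the coarse knob is turned the wrong way by more than 0.2 rad (value of joint coarse below -0.2 rad).
It fails at once if the stage is forced against its stop (over 90 N) (contact force between lug and stop_tip above 90 N).
It fails at once if a bystander is pushed more than 20 mm (distance of any of slide_box, oil_bottle, petri_dish, stain_bottle, beaker, tissue_pack, coverslip_box from where it was at the start of the episode above 0.02 m).
It also fails if it takes over 72 s, if anything falls off the work surface, if the arm or the gripper's body presses on something with over 40 N, if the wrist force passes 120 N, or if a joint passes its speed limit or range.

ROBOT

A 6-joint arm with a two-finger parallel gripper is mounted at the origin on the work surface. World frame = base frame: x ahead of the robot, y to its left, z up, the work surface at z = 0. Lengths are in m, angles in rad, forces in N, time in s.
With the tool pointing down it reaches from about 0.375 to 0.9 m from the base axis. Payload 3.1 kg.
Tool frame: the origin (TCP) lies at the very end of the fingers, on their centre line; the grasp point (between the pads) lies 19 mm behind it (manip.tcp_to_grasp is the distance from the TCP to the grasp point, in m); z points along the fingers, y is the line along which they close (so a half turn about z gives the same grasp; the last joint's range is limited). The gripper opens to 85 mm and grips with 20 to 120 N. Pads are 22 mm wide; open, the fingers measure 114 mm over their backs; the gripper's body (76 mm by 85 mm) begins 54 mm behind the grasp point. The pads swing forward as they close: fully open they stand 13 mm farther back than shut.
Start: joints at [1.062, 0.527, 1.433, -0, 1.181, -0.178], TCP at [0.203, 0.591, 0.2] pointing down, gripper open.
Joint ranges: [-3.08, 3.08], [-0.75, 2.2], [0.22, 2.44], [-1.43, 4.57], [0, 2.65], [-2.85, 2.85]. Speed limits (rad/s): [2.79, 2.79, 3.14, 3.14, 3.14, 3.14].

INTERFACE

Orientations are given as a unit quaternion [x, y, z, w].
In Python, from station import manip gives the robot as it stands. The module is installed in compiled form; this text tells all that it offers.
- The arm moves only by the tool step_arm, never from a script. Its argument "commands" is one flat list of numbers, 6 for each row, row after row: the shift along the tool's x, y, z in m, then the turn, a rotation vector about the tool's x, y, z in degrees. A call has exactly 10 rows; each row is the pose to reach, as a shift and turn from the pose commanded when the call began, along the tool's axes at that moment; what a row does not reach only later rows make up. A row lasts 1/10 s, in which the tool goes at most 50 mm and 8.59 degrees, less where a joint would pass 70% of its speed; a pose out of reach is approached as far as the arm can. A call with a gripper value outside its range is refused whole. "jaw" is the opening in per cent of the stroke, from 0 (shut) to 100 (fully open), set as the call begins (left out, the last holds). The fingers move at their own pace and stop on an object; "grip_force" is the grip in N (left out, the last holds). Time passes only in rows, so rows that repeat a pose let the fingers close, or fill a call up. It gives the time, the measured TCP pose, the force, the opening and the grip force at its end, in the units of the state.
- manip.sense(): the state, without advancing time (a new reading comes with each control period).
- manip.snapshot(name): name is "side" or "top"; returns a dict with "pixels" (480x640x3 uint8, blue, green, red), "fx", "fy", "cx", "cy" (pixels), "k1" (the pictures are not rectified: a ray, as slopes to the right and down, at radius r is drawn at 1 + k1 r^2 times it, then the intrinsics apply), "R" (3x3) and "t" (3): a world point X has camera coordinates R X + t. Camera axes: x right, y down, z forward; pixel columns grow to the right and rows downward; lengths in m; the calibration is good to about 2 mm. A picture is of the moment at which its call begins. There is no depth.
- manip.sign_off(): hands the job in; it is judged then, once.
The state is a dict: "t": time; "q": joint angles; "qd": joint speeds; "tau": joint torques, N m; "tcp_pos": TCP position; "tool_rot": TCP orientation; "force": force on the tool from outside, world axes, zero at the start; "ft_torque": the same for the moment, N m; "finger_gap": opening from 0.0 (shut) to 1.0 (fully open); "gripper_force": force on a finger pad.
Only numpy, scipy, OpenCV 4.12 (cv2) and the standard library are available. Lean on these libraries where they do the work, as an engineer would, in place of code of your own. Each camera call takes 0.05 s, during which the arm holds its last target. There are 200 camera calls.

## Working session

There is one attempt and no reset: what is moved stays moved. The work goes in short steps, Python scripts to look and compute and a tool call to move; the robot and the scene stay as the last step left them, time stands still between calls to the robot, and variables do not carry over. Pictures are saved under pics/ and viewed, at most 10 in all, crops included, and the job is handed in when it is done.

Besides the shell and the picture viewer there is one more tool, called after ">>>" as name(argument=value, ...) on one line, values as JSON. step_arm: Moves the arm, as the interface text tells. Its arguments: {"type":"object","properties":{"commands":{"type":"array","items":{"type":"number"}},"jaw":{"type":"number"},"grip_force":{"type":"number"}},"required":["commands"]}

```bash
mkdir -p pics
python3 - <<'E'
from station import manip
import cv2
for n in("side","top"):
    s=manip.snapshot(n); cv2.imwrite(f"pics/{n}0.png",s["pixels"]); print({k:v for k,v in s.items() if k!="pixels"})
print(manip.sense())
E
```

```text
{'fx': 603.2177946355927, 'fy': 603.2177946355927, 'cx': 314.6754981937147, 'cy': 229.0866897798864, 'k1': 0.06780445910050246, 'R': array([[ 0.57856286, -0.81555125,  0.01188148],
       [-0.59933228, -0.43496464, -0.6720168 ],
       [ 0.55323217,  0.38168301, -0.74044058]]), 't': array([-0.33533281,  0.44639321,  1.21107707])}
{'fx': 460.9811766492748, 'fy': 460.9811766492748, 'cx': 319.55017755042184, 'cy': 246.48345468762872, 'k1': -0.055707154056829564, 'R': array([[ 2.56775332e-03, -9.99583571e-01, -2.87417993e-02],
       [-9.92936784e-01,  8.60711368e-04, -1.18641482e-01],
       [ 1.18616815e-01,  2.88434319e-02, -9.92521087e-01]]), 't': array([0.01316149, 0.58558976, 1.23483197])}
{'t': 0.1, 'q': array([ 1.06153517e+00,  5.28387414e-01,  1.43377012e+00,  3.34409183e-06,
        1.18138373e+00, -1.78481142e-01]), 'qd': array([-5.89825231e-05, -2.13426796e-03, -2.82064496e-03,  1.06592997e-03,
       -3.68369596e-04,  8.12087438e-04]), 'tau': array([-5.15566771e-04, -4.43302703e+01, -1.78586000e+01, -2.44568573e-04,
        3.89349356e-03, -1.99039181e-05]), 'tcp_pos': array([0.20260309, 0.59051428, 0.19902408]), 'tool_rot': array([ 1.64637577e-01,  9.86353648e-01, -9.16744719e-04, -3.29927227e-04]), 'force': array([0.67654152, 1.08736219, 0.29242841]), 'ft_torque': array([-0.04162371, -0.06890676, -0.02395848]), 'gripper_force': 0.0, 'finger_gap': 1.0013860388596472}
```

View pics/side0.png

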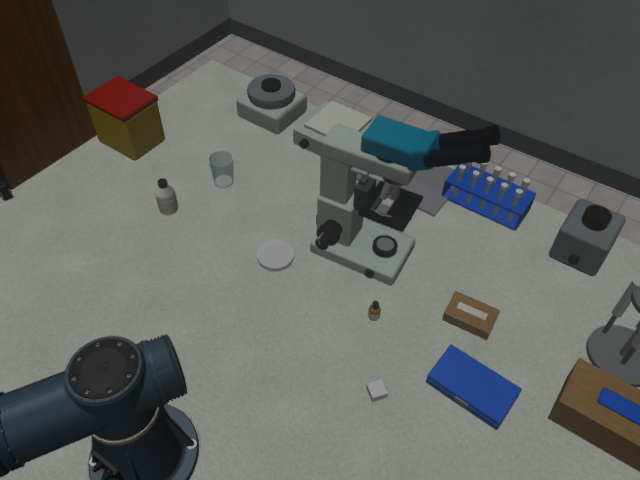

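View pics/top0.png

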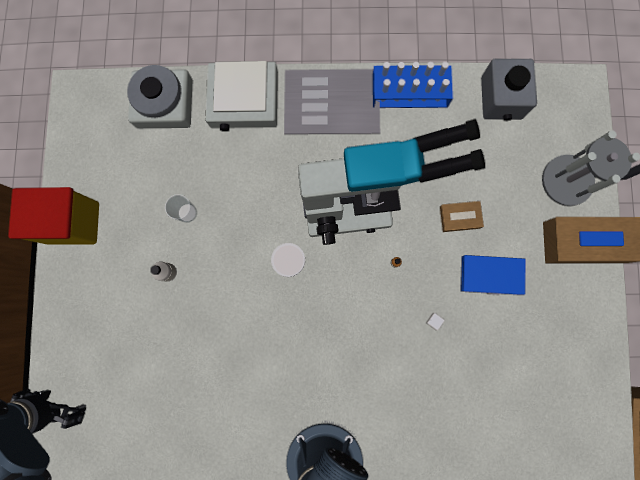

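The scope stands ahead of the robot, with its left knobs at about (327,235) in side and (328,232) in top. The petri dish is just in front of them at top (288,260). I'll enlarge both views.

Run:
```python
import cv2,numpy as np
a=cv2.imread("pics/side0.png")[185:285,300:420]; b=cv2.imread("pics/top0.png")[175:250,295:405]
a=cv2.resize(a,(720,600),interpolation=3)
cv2.imwrite("pics/sc.png",a); cv2.imwrite("pics/tc.png",cv2.resize(b,None,fx=7,fy=7,interpolation=3))
```

```text
(no output)
```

View pics/sc.png

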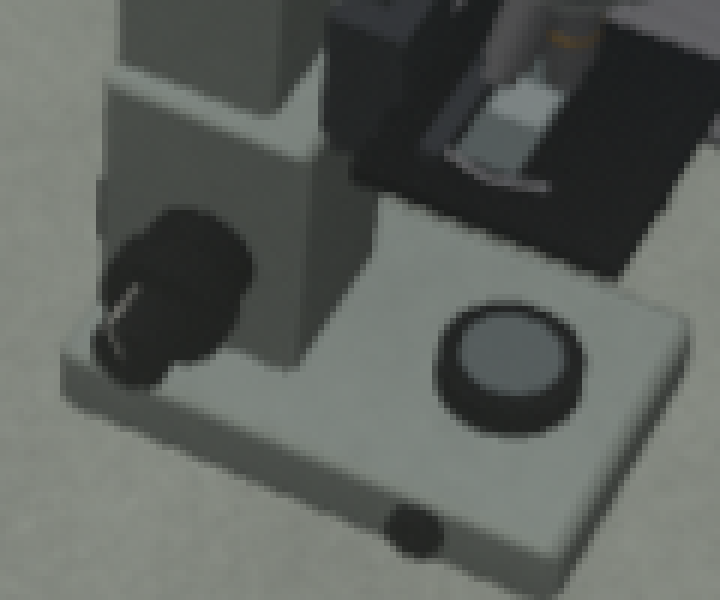

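View pics/tc.png

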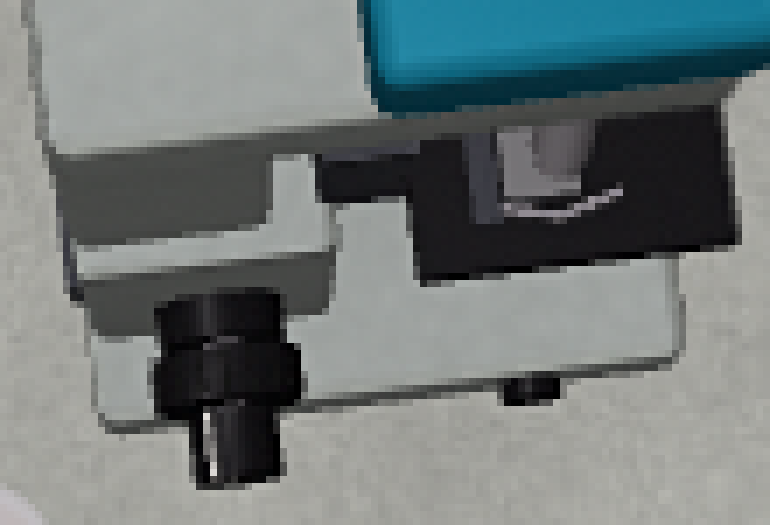

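Side crop: the fine knob's end is at about (125,352), and its line leans to scope +y. Top crop: the end edges are at (197,487) and (283,480), and the stage corners at (418,285) and (738,243). Next I fit the scope pose from these.

```bash
cat > h.py <<'E'
import numpy as np
from scipy.optimize import least_squares
from scipy.spatial.transform import Rotation as Ro
from station import manip
def cams():
    return {n:{k:v for k,v in manip.snapshot(n).items()} for n in("side","top")}
def proj(c,X):
    p=np.asarray(X)@c["R"].T+c["t"]; s=p[...,:2]/p[...,2:]
    s=s*(1+c["k1"]*(s**2).sum(-1,keepdims=True)); return s*c["fx"]+[c["cx"],c["cy"]]
def s2w(P,X):
    x,y,a=P; R=Ro.from_euler('z',a).as_matrix(); return np.asarray(X)/1000@R.T+[x,y,0]
E
python3 - <<'E'
from h import *
C=cams()
S=lambda u,v:(u/6+300-.4,v/6+185-.4)
T=lambda u,v:(u/7+295-.4,v/7+175-.4)
obs=[("top",(-110,37,95),T(197,487)),("top",(-110,3,95),T(283,480)),("top",(-82,48,95),T(160,415)),("top",(-82,-8,95),T(298,402)),
("top",(-62,-49,195),T(418,285)),("top",(-62,-161,195),T(738,243)),("top",(-42,70,40),T(95,340)),("top",(-42,-25,40),T(330,312)),
("side",(-42,-25,40),S(297,370)),("side",(-62,-161,190),S(612,278)),("side",(-62,-49,195),S(352,182)),("side",(-110,20,95),S(127,352))]
f=lambda P:np.concatenate([proj(C[n],s2w(P,X))-uv for n,X,uv in obs])
r=least_squares(f,[.7,0,0],loss="soft_l1"); print(r.x); print(f(r.x).reshape(-1,2).round(1))
P=r.x; np.save("P.npy",P)
g=np.array([-97,20,95]); print("fine",s2w(P,g),"coarse",s2w(P,[-72,20,95]))
# fine angle from line: rim points at angle th
for th in (.4,.5,.6,.7,.8,.9):
    X=[[x,20+17*np.sin(th),95+17*np.cos(th)] for x in(-84,-110)]
    print(th,((proj(C["top"],s2w(P,X))-[294.6,174.6])*7).round(),((proj(C["side"],s2w(P,X))-[299.6,184.6])*6).round())
for X in ([-110,20,95],): print(((proj(C["side"],s2w(P,X))-[299.6,184.6])*6).round())
# petri center
def ray(n,u,v,z):
    c=C[n];return least_squares(lambda p:proj(c,[p[0],p[1],z])-[u,v],[.5,0]).x
print("petri",ray("top",288,260,.017),"oil",ray("top",397,262,.055))
E
```

```text
[ 0.69860782 -0.01842611  0.12129221]
[[-0.5 -0.2]
 [ 0.  -0.7]
 [-0.7  0.2]
 [ 0.7 -0.6]
 [-0.2 -0.2]
 [ 0.   0.2]
 [-0.3  0.5]
 [ 0.3  0.3]
 [-0.3  0.6]
 [ 1.   0.8]
 [-0.4 -2.1]
 [ 0.1  0.6]]
fine [ 0.59990057 -0.01030957  0.095     ] coarse [ 0.6247169  -0.00728469  0.095     ]
0.4 [[212. 408.]
 [220. 477.]] [[144. 282.]
 [114. 324.]]
0.5 [[208. 409.]
 [216. 478.]] [[141. 282.]
 [111. 324.]]
0.6 [[204. 410.]
 [212. 479.]] [[138. 282.]
 [107. 324.]]
0.7 [[200. 411.]
 [209. 480.]] [[135. 283.]
 [104. 325.]]
0.8 [[197. 412.]
 [205. 480.]] [[132. 283.]
 [102. 326.]]
0.9 [[194. 412.]
 [202. 481.]] [[129. 285.]
 [ 99. 327.]]
[128. 356.]
petri [0.54982188 0.10217855] oil [ 0.54095175 -0.19558025]
```

```bash
cat >> h.py <<'E'
P=np.load("P.npy")
Rs=Ro.from_euler('z',P[2])
def pose(x,lean,al,back,dz=0):
    "TCP pose: grasp point `back` mm behind axis point at scope x; lean deg outward, al rad about knob axis"
    L=np.radians(lean)
    B=np.array([[-np.cos(L),0,-np.sin(L)],[0,1,0],[np.sin(L),0,-np.cos(L)]]).T
    R=Rs*Ro.from_rotvec([-al,0,0])*Ro.from_matrix(B)
    return s2w(P,[x,20,95+dz])+R.apply([0,0,.019-back/1000]),R
def rel(p,R,s=None):
    s=s or manip.sense(); R0=Ro.from_quat(s["tool_rot"])
    return np.r_[R0.inv().apply(p-s["tcp_pos"]).round(4),(R0.inv()*R).as_rotvec(degrees=True).round(2)]
E
python3 - <<'E'
from h import *
print(rel(*pose(-102,20,.31,110)),pose(-102,20,.31,110)[0])
E
```

```text
[-5.270e-01 -4.317e-01  2.330e-02  1.275e+01 -2.355e+01 -2.851e+01] [0.56088583 0.01121416 0.17643598]
```

>>> step_arm(commands=[-0.26,-0.21,0,6,-12,-14,-0.26,-0.21,0,6,-12,-14,-0.26,-0.21,0,6,-12,-14,-0.26,-0.21,0,6,-12,-14,-0.26,-0.21,0,6,-12,-14,-0.26,-0.21,0,6,-12,-14,-0.26,-0.21,0,6,-12,-14,-0.527,-0.432,0.023,12.75,-23.55,-28.5,-0.527,-0.432,0.023,12.75,-23.55,-28.5,-0.527,-0.432,0.023,12.75,-23.55,-28.5], jaw=100, grip_force=25)

```text
t: 1.2
tcp_pos: [0.4572, 0.1791, 0.1893]
tool_rot: [-0.088, 0.969, -0.142, 0.181]
force: [0.1, -0.1, -0.5]
finger_gap: 0.998
gripper_force: 0.0
```

Run:
```python
from h import *
s=manip.sense();print(s["tcp_pos"],s["q"].round(2),rel(*pose(-102,20,.31,110)))
```

```text
[0.45721734 0.17907311 0.18927066] [ 0.39  0.33  1.97 -0.64  0.66 -0.88] [-0.0538 -0.167   0.0911  0.02    0.06    0.29  ]
```

>>> step_arm(commands=[-0.054,-0.167,0.091,0,0,0.3,-0.054,-0.167,0.091,0,0,0.3,-0.054,-0.167,0.091,0,0,0.3,-0.054,-0.167,0.091,0,0,0.3,-0.054,-0.167,0.091,0,0,0.3,-0.054,-0.167,0.091,0,0,0.3,-0.054,-0.167,0.091,0,0,0.3,-0.054,-0.167,0.091,0,0,0.3,-0.054,-0.167,0.091,0,0,0.3,-0.054,-0.167,0.091,0,0,0.3])

```text
t: 2.2
tcp_pos: [0.561, 0.0131, 0.1771]
tool_rot: [-0.084, 0.97, -0.14, 0.181]
force: [-0.7, -0.5, 0.4]
finger_gap: 1.002
gripper_force: 0.0
```

Run:
```python
from h import *
import cv2
s=manip.sense();print(s["tcp_pos"],s["q"].round(2),rel(*pose(-102,20,.31,110)),rel(*pose(-102,20,.31,3)))
c=cams()
a=cv2.resize(c["side"]["pixels"][130:290,250:430],(675,600),interpolation=3)
cv2.imwrite("pics/s1.png",a)
print(proj(c["side"],s["tcp_pos"]),proj(c["top"],s["tcp_pos"]))
```

```text
[0.56102593 0.01309633 0.17708627] [-0.04  0.39  1.92 -0.51  0.48 -1.37] [ 0.0007 -0.0016  0.001   0.09    0.08   -0.25  ] [ 0.0009 -0.0017  0.108   0.09    0.08   -0.25  ]
[306.32275933 222.79680586] [318.08511092 249.565389  ]
```

View pics/s1.png

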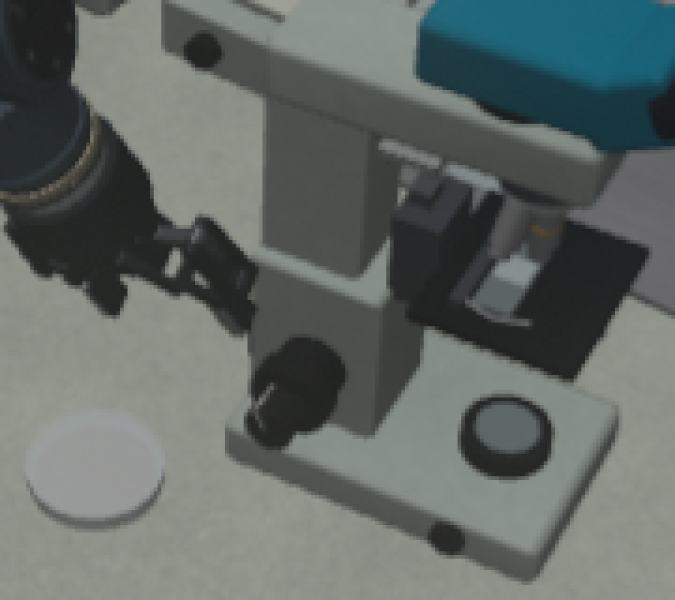

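The gripper hangs beside the knob, with a fingertip at (240,330) and the knob line at (262,395). Nothing is in the way, so I descend onto the fine knob.

>>> step_arm(commands=[0.001,-0.002,0.02,0,0,-0.2,0.001,-0.002,0.04,0,0,-0.2,0.001,-0.002,0.06,0,0,-0.2,0.001,-0.002,0.075,0,0,-0.2,0.001,-0.002,0.09,0,0,-0.2,0.001,-0.002,0.1,0,0,-0.2,0.001,-0.002,0.108,0,0,-0.2,0.001,-0.002,0.108,0,0,-0.2,0.001,-0.002,0.108,0,0,-0.2,0.001,-0.002,0.108,0,0,-0.2])

```text
t: 3.3
tcp_pos: [0.6012, -0.0162, 0.0811]
tool_rot: [-0.085, 0.97, -0.141, 0.181]
force: [0.7, 0.2, -0.0]
finger_gap: 1.003
gripper_force: 0.0
```

Run:
```python
from h import *
s=manip.sense();print(s["tcp_pos"],s["q"].round(2),s["force"].round(1),s["ft_torque"].round(2),rel(*pose(-102,20,.31,3)))
```

```text
[ 0.60123871 -0.01618324  0.08114089] [-0.1   0.6   1.92 -0.79  0.29 -1.12] [ 0.7  0.2 -0. ] [ 0.07  0.13 -0.07] [ 1.0e-04  1.5e-03 -0.0e+00  4.0e-02  9.0e-02 -1.5e-01]
```

>>> step_arm(commands=[0,0.001,0,0,0,0,0,0.001,0,0,0,0,0,0.001,0,0,0,0,0,0.001,0,0,0,0,0,0.001,0,0,0,0,0,0.001,0,0,0,0,0,0.001,0,0,0,0,0,0.001,0,0,0,0,0,0.001,0,0,0,0,0,0.001,0,0,0,0], jaw=0, grip_force=25)

```text
t: 4.3
tcp_pos: [0.6005, -0.0151, 0.0828]
tool_rot: [-0.085, 0.969, -0.141, 0.182]
force: [-9.2, 3.7, 19.9]
finger_gap: -0.001
gripper_force: 11.2
```

Run:
```python
from h import *
s=manip.sense();print(s["tcp_pos"],s["q"].round(2),s["force"].round(1),s["ft_torque"].round(2))
p0,R0=pose(-102,20,.31,3)
for a in np.arange(.1,.651,.05):
    p,R=pose(-102,20,.31-a,3); print(round(a,2),R0.inv().apply(p-p0).round(4),(R0.inv()*R).as_rotvec(degrees=True).round(2))
```

```text
[ 0.60045731 -0.01507167  0.0828481 ] [-0.1   0.6   1.92 -0.79  0.29 -1.11] [-9.2  3.7 19.9] [-0.08  0.37 -0.18]
0.1 [-0.      0.0015 -0.0001] [-5.38  0.    1.96]
0.15 [-0.0001  0.0022 -0.0002] [-8.08  0.    2.94]
0.2 [-0.0001  0.003  -0.0003] [-10.77   0.     3.92]
0.25 [-0.0002  0.0037 -0.0004] [-13.46  -0.     4.9 ]
0.3 [-0.0002  0.0044 -0.0006] [-16.15   0.     5.88]
0.35 [-0.0003  0.0052 -0.0009] [-18.84   0.     6.86]
0.4 [-0.0004  0.0059 -0.0011] [-21.54   0.     7.84]
0.45 [-0.0005  0.0065 -0.0014] [-24.23   0.     8.82]
0.5 [-0.0006  0.0072 -0.0017] [-26.92   0.     9.8 ]
0.55 [-0.0008  0.0079 -0.0021] [-29.61   0.    10.78]
0.6 [-0.0009  0.0085 -0.0025] [-32.3    0.    11.76]
0.65 [-0.001   0.0091 -0.0029] [-35.     0.    12.74]
```

Run:
```python
from h import *
import cv2
c=cams()
a=cv2.resize(c["side"]["pixels"][190:270,290:370],(600,600),interpolation=3)
b=cv2.resize(c["top"]["pixels"][190:270,290:370],(600,600),interpolation=3)
s=manip.sense()
for im,n in((a,"side"),(b,"top")):
    for X,col in((s["tcp_pos"],(0,0,255)),(s2w(P,[-110,20,95]),(0,255,0))):
        u=(proj(c[n],X)-[290,190]+.5)*7.5; cv2.circle(im,tuple(int(v) for v in u),5,col,1)
cv2.imwrite("pics/s2.png",cv2.resize(np.hstack([a,b]),(800,400)))
```

```text
(no output)
```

View pics/s2.png

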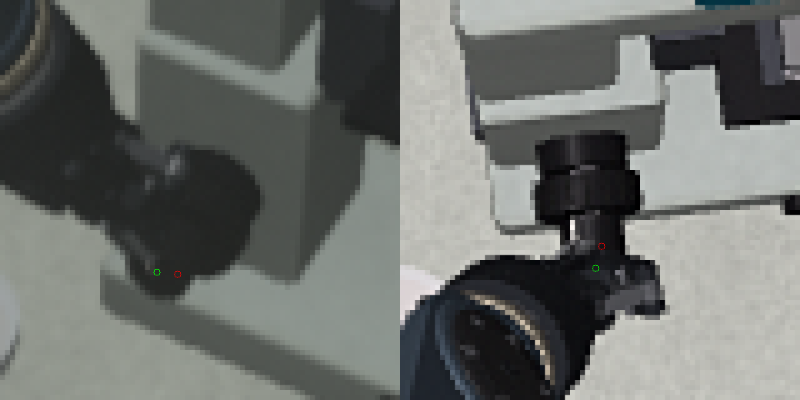

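Top view: the fingers appear to be at the knob's outer half, yet the gap reads 0. The red TCP mark lies on the knob in both views. I'll check by opening part-way.

>>> step_arm(commands=[0,0,0,0,0,0,0,0,0,0,0,0,0,0,0,0,0,0,0,0,0,0,0,0,0,0,0,0,0,0,0,0,0,0,0,0,0,0,0,0,0,0,0,0,0,0,0,0,0,0,0,0,0,0,0,0,0,0,0,0], jaw=60)

```text
t: 5.4
tcp_pos: [0.601, -0.0154, 0.0803]
tool_rot: [-0.085, 0.97, -0.141, 0.181]
force: [-0.2, 0.3, 0.3]
finger_gap: 0.596
gripper_force: 0.0
```

Run:
```python
from h import *
import cv2
s=manip.sense();print(s["force"].round(1),s["ft_torque"].round(2),rel(*pose(-102,20,.31,3)))
c=cams()
a=cv2.resize(c["side"]["pixels"][210:260,300:350],(400,400),interpolation=3)
b=cv2.resize(c["top"]["pixels"][215:265,305:355],(400,400),interpolation=3)
im=np.hstack([a,b]); im=np.clip((im/255.)**.6*255,0,255).astype(np.uint8)
cv2.imwrite("pics/s3.png",im)
```

```text
[-0.2  0.3  0.3] [0.16 0.24 0.05] [-0.0002  0.0005 -0.0006  0.05    0.04   -0.15  ]
```

View pics/s3.png

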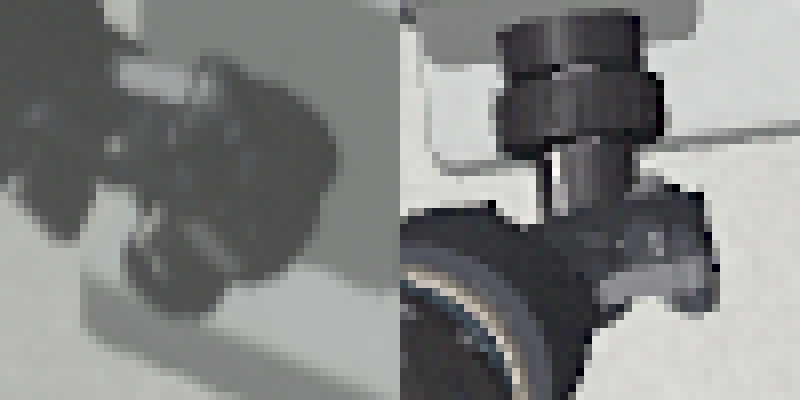

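Side view: the knob end and its line, at (150,235), are unobstructed. Top view: the right fingertip is just right of the knob at (650,185). I'll compare with the predicted fingertip projections.

Run:
```python
from h import *
c=cams()
s=manip.sense(); R=Ro.from_quat(s["tool_rot"])
# s1 pose
p1=np.array([0.56102593,0.01309633,0.17708627])
for y in(-.0425,-.057,.0425,.057):
    print("s1",y,((proj(c["side"],p1+R.apply([0,y,-.013]))-[250,130]+.5)*3.75).round())
for y in(-.0255,-.04,.0255,.04):
    X=s["tcp_pos"]+R.apply([0,y,-.008])
    print("s3",y,((proj(c["side"],X)-[300,210]+.5)*8).round(),((proj(c["top"],X)-[305,215]+.5)*8+[400,0]).round())
Xc=s2w(P,[[-110,20,95],[-84,20,95],[-110,3,95],[-110,37,95]])
print(((proj(c["side"],Xc)-[300,210]+.5)*8).round().tolist(),((proj(c["top"],Xc)-[305,215]+.5)*8+[400,0]).round().tolist())
for th in(.3,.4,.5,.6,.7,.8): print(th,((proj(c["side"],s2w(P,[-110,20+17*np.sin(th),95+17*np.cos(th)]))-[299.5,209.5])*8).round(),((proj(c["top"],s2w(P,[-86,20+17*np.sin(th),95+17*np.cos(th)]))-[304.5,214.5])*8+[400,0]).round())
```

```text
s1 -0.0425 [263. 349.]
s1 -0.057 [283. 352.]
s1 0.0425 [147. 330.]
s1 0.057 [129. 327.]
s3 -0.0255 [267. 284.] [671. 188.]
s3 -0.04 [309. 292.] [713. 181.]
s3 0.0255 [126. 259.] [526. 211.]
s3 0.04 [ 86. 252.] [485. 218.]
[[171.0, 275.0], [211.0, 219.0], [221.0, 296.0], [122.0, 255.0]] [[593.0, 230.0], [583.0, 152.0], [644.0, 224.0], [542.0, 236.0]]
0.3 [158. 234.] [568. 153.]
0.4 [153. 233.] [563. 153.]
0.5 [148. 233.] [559. 154.]
0.6 [144. 233.] [554. 155.]
0.7 [140. 234.] [550. 156.]
0.8 [136. 235.] [547. 157.]
```

Run:
```python
from h import *
print(rel(*pose(-104.5,20,.31,-9)))
```

```text
[ 0.0022  0.0005  0.0106  0.05    0.05   -0.15  ]
```

>>> step_arm(commands=[0.001,0,0.002,0,0,0,0.002,0,0.004,0,0,0,0.002,0,0.006,0,0,0,0.002,0,0.008,0,0,0,0.002,0,0.01,0,0,0,0.002,0,0.0105,0,0,0,0.002,0,0.0105,0,0,0,0.002,0,0.0105,0,0,0,0.002,0,0.0105,0,0,0,0.002,0,0.0105,0,0,0])

```text
t: 6.6
tcp_pos: [0.6031, -0.0184, 0.0703]
tool_rot: [-0.085, 0.97, -0.141, 0.181]
force: [0.3, 0.0, 0.6]
finger_gap: 0.599
gripper_force: 0.0
```

>>> step_arm(commands=[0,0,0,0,0,0,0,0,0,0,0,0,0,0,0,0,0,0,0,0,0,0,0,0,0,0,0,0,0,0,0,0,0,0,0,0,0,0,0,0,0,0,0,0,0,0,0,0,0,0,0,0,0,0,0,0,0,0,0,0], jaw=25, grip_force=25)

```text
t: 7.6
tcp_pos: [0.6031, -0.0184, 0.0706]
tool_rot: [-0.085, 0.97, -0.141, 0.181]
force: [-2.7, 0.3, 4.9]
finger_gap: 0.354
gripper_force: 24.8
```

>>> step_arm(commands=[0,0,0,0,0,0,0,0,0,0,0,0,0,0,0,0,0,0,0,0,0,0,0,0,0.001,0,0.002,0,0,0,0.001,0,0.004,0,0,0,0.001,0,0.006,0,0,0,0.001,0,0.008,0,0,0,0.001,0,0.008,0,0,0,0.001,0,0.008,0,0,0], jaw=60)

```text
t: 8.6
tcp_pos: [0.6052, -0.0206, 0.0626]
tool_rot: [-0.085, 0.97, -0.141, 0.181]
force: [-0.6, 0.2, -0.1]
finger_gap: 0.602
gripper_force: 0.0
```

>>> step_arm(commands=[0,0,0,0,0,0,0,0,0,0,0,0,0,0,0,0,0,0,0,0,0,0,0,0,0,0,0,0,0,0,0,0,0,0,0,0,0,0,0,0,0,0,0,0,0,0,0,0,0,0,0,0,0,0,0,0,0,0,0,0], jaw=25, grip_force=25)

```text
t: 9.6
tcp_pos: [0.6052, -0.0206, 0.0629]
tool_rot: [-0.085, 0.97, -0.141, 0.181]
force: [-2.1, 0.6, 4.2]
finger_gap: 0.384
gripper_force: 24.9
```

Run:
```python
from h import *
s=manip.sense();print(s["force"].round(1),s["ft_torque"].round(2),s["q"].round(2),rel(*pose(-104.5,20,.31,-9)))
import cv2
c=cams()
cv2.imwrite("pics/s4raw_side.png",c["side"]["pixels"]);cv2.imwrite("pics/s4raw_top.png",c["top"]["pixels"])
```

```text
[-2.1  0.6  4.2] [-0.04  0.2  -0.06] [-0.11  0.64  1.92 -0.89  0.26 -1.03] [-0.0008  0.0005 -0.0077  0.04    0.05   -0.15  ]
```

Run:
```python
from h import *
s=manip.sense(); R0=Ro.from_quat(s["tool_rot"]); ax=s2w(P,[-100,20,95]); d=Rs.apply([1,0,0])
for a in np.arange(.05,.501,.05):
    Q=Ro.from_rotvec(a*d); p=ax+Q.apply(s["tcp_pos"]-ax)
    print(*R0.inv().apply(p-s["tcp_pos"]).round(4),*(R0.inv()*Q*R0).as_rotvec(degrees=True).round(1),sep=", ")
```

```text
-0.0, 0.0017, -0.0, -2.7, 0.0, 1.0
-0.0, 0.0034, -0.0001, -5.4, 0.0, 2.0
-0.0001, 0.0051, -0.0003, -8.1, 0.0, 2.9
-0.0002, 0.0067, -0.0005, -10.8, 0.0, 3.9
-0.0003, 0.0084, -0.0009, -13.5, 0.0, 4.9
-0.0004, 0.01, -0.0013, -16.1, 0.0, 5.9
-0.0006, 0.0117, -0.0018, -18.8, 0.0, 6.9
-0.0008, 0.0132, -0.0023, -21.5, 0.1, 7.9
-0.001, 0.0148, -0.0029, -24.2, 0.1, 8.8
-0.0013, 0.0163, -0.0036, -26.9, 0.1, 9.8
```

>>> step_arm(commands=[0,0.0017,0,-2.7,0,1,0,0.0034,0,-5.4,0,2,0,0.0051,-0.0003,-8.1,0,2.9,0,0.0067,-0.0005,-10.8,0,3.9,-0.0003,0.0084,-0.0009,-13.5,0,4.9,-0.0004,0.01,-0.0013,-16.1,0,5.9,-0.0006,0.0117,-0.0018,-18.8,0,6.9,-0.0008,0.0132,-0.0023,-21.5,0,7.9,-0.001,0.0148,-0.0029,-24.2,0,8.8,-0.0013,0.0163,-0.0036,-26.9,0,9.8])

```text
t: 10.7
tcp_pos: [0.6032, -0.0039, 0.0619]
tool_rot: [-0.042, 0.979, 0.105, 0.168]
force: [-3.3, -1.0, 5.4]
finger_gap: 0.381
gripper_force: 25.4
```

```bash
cat > look.py <<'E'
from h import *
import cv2,sys
c=cams()
a=cv2.resize(c["side"]["pixels"][215:260,305:350],(400,400),interpolation=2)
b=cv2.resize(c["top"]["pixels"][215:260,305:350],(400,400),interpolation=2)
im=np.hstack([a,b]); im=(255*(im/255.)**.6).astype(np.uint8); k=400/45
cv2.imwrite(sys.argv[1],im)
o=[305-.5,215-.5]
for th in(-.4,-.2,-.1,0,.1,.2,.4,.6):
    X=s2w(P,[[x,20+r*np.sin(th),95+r*np.cos(th)] for x,r in((-110,17),(-110,0),(-86,17),(-98,17))])
    print(th,"side",((proj(c["side"],X)-o)*k).round().tolist(),"top",((proj(c["top"],X)-o)*k+[400,0]).round()[[0,2,3]].tolist())
s=manip.sense(); print(s["q"].round(2),s["force"].round(1),s["ft_torque"].round(2),s["finger_gap"])
R0=Ro.from_quat(s["tool_rot"]); z=Rs.inv().apply(R0.apply([0,1,0])); print("alpha",np.arctan2(-z[2],z[1]))
E
python3 look.py pics/s5.png
```

```text
-0.4 side [[169.0, 233.0], [146.0, 261.0], [210.0, 175.0], [189.0, 203.0]] top [[636.0, 246.0], [627.0, 165.0], [632.0, 205.0]]
-0.2 side [[158.0, 226.0], [146.0, 261.0], [199.0, 168.0], [179.0, 197.0]] top [[625.0, 247.0], [615.0, 166.0], [620.0, 206.0]]
-0.1 side [[153.0, 223.0], [146.0, 261.0], [194.0, 165.0], [173.0, 194.0]] top [[620.0, 247.0], [610.0, 166.0], [615.0, 207.0]]
0 side [[147.0, 220.0], [146.0, 261.0], [188.0, 162.0], [168.0, 191.0]] top [[614.0, 248.0], [604.0, 167.0], [609.0, 208.0]]
0.1 side [[142.0, 218.0], [146.0, 261.0], [183.0, 160.0], [162.0, 189.0]] top [[608.0, 249.0], [598.0, 168.0], [603.0, 208.0]]
0.2 side [[136.0, 217.0], [146.0, 261.0], [177.0, 159.0], [157.0, 188.0]] top [[602.0, 250.0], [592.0, 169.0], [597.0, 209.0]]
0.4 side [[125.0, 215.0], [146.0, 261.0], [167.0, 157.0], [146.0, 186.0]] top [[591.0, 251.0], [582.0, 171.0], [586.0, 211.0]]
0.6 side [[116.0, 215.0], [146.0, 261.0], [157.0, 157.0], [136.0, 186.0]] top [[581.0, 253.0], [572.0, 173.0], [576.0, 213.0]]
[-0.37  0.64  1.87  0.71  0.52 -2.63] [-3.2  1.7  7.6] [0.49 0.07 0.21] 0.38558641320376563
alpha -0.1953306750717108
```

View pics/s5.png

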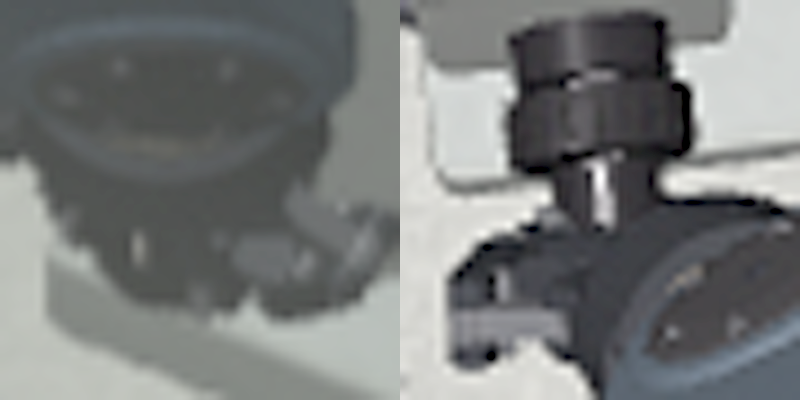

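Top view: the line runs from (600,165) to (604,215). That is about +0.08 rad, nearly upright. I'll measure it numerically.

```bash
cat > ang.py <<'E'
from h import *
import cv2
from scipy.optimize import brentq
acc=[]
for i in range(2):
    c=manip.snapshot("top"); g=c["pixels"].max(2).astype(float); 
    for x in(-88,-91,-94):
        f=lambda th:proj(c,s2w(P,[x,20+17*np.sin(th),95+17*np.cos(th)]))
        u0,v0=f(0); v=int(round(v0)); us=np.arange(int(u0)-7,int(u0)+8)
        row=g[v,us[0]:us[-1]+1]; m=(abs(us-u0)<6); r=row*m
        k=np.argmax(r); w=np.clip(row[k-1:k+2]-np.median(row[m]),0,None); u=(w*us[k-1:k+2]).sum()/w.sum()
        try: acc.append(brentq(lambda t:f(t)[0]-u,-1.2,1.2))
        except ValueError: acc.append(np.nan)
        if i==0: print(row.astype(int),round(u,2),round(u0,2),round(acc[-1],3))
        # knob edges for bias
        if i==0: print("edges pred",f(1.5708)[0].round(2),f(-1.5708)[0].round(2), "px start",us[0])
print(np.round(acc,3))
E
python3 ang.py
```

```text
[  6   6  12  23  24  34  41 254  70  32  24  21  20  10  75] 327.1 327.54 0.068
edges pred 321.2 334.03 px start 320
[ 92  72  19  20  22  33  40 253  67  30  25  24  20   9 107] 327.09 327.68 0.09
edges pred 321.33 334.17 px start 320
[182 171  34  18  24  32  40 202 100  33  24  23  20  10  50] 327.23 327.82 0.09
edges pred 321.47 334.31 px start 320
[0.068 0.09  0.09  0.068 0.089 0.09 ]
```

>>> step_arm(commands=[0,0.0007,0,-1.1,0,0.4,0,0.0014,0,-2.2,0,0.8,0,0.002,0,-3.2,0,1.2,0,0.0027,0,-4.3,0,1.6,0,0.0027,0,-4.3,0,1.6,0,0.0027,0,-4.3,0,1.6,0,0.0027,0,-4.3,0,1.6,0,0.0027,0,-4.3,0,1.6,0,0.0027,0,-4.3,0,1.6,0,0.0027,0,-4.3,0,1.6])

```text
t: 11.9
tcp_pos: [0.6029, -0.0014, 0.0625]
tool_rot: [-0.034, 0.975, 0.144, 0.165]
force: [-3.8, -0.2, 7.7]
finger_gap: 0.383
gripper_force: 25.6
```

```bash
python3 ang.py | tail -1
```

```text
[-0.008  0.013 -0.003 -0.01   0.013 -0.004]
```

>>> step_arm(commands=[0,0,0,0,0,0,0,0,0,0,0,0,0,0,0,0,0,0,0,0,0,0,0,0,0,0,0,0,0,0,0,0,0,0,0,0,0,0,0,0,0,0,0,0,0,0,0,0,0,0,0,0,0,0,0,0,0,0,0,0], jaw=65)

```text
t: 13.0
tcp_pos: [0.6029, -0.0014, 0.062]
tool_rot: [-0.035, 0.975, 0.143, 0.164]
force: [0.1, -0.1, -0.4]
finger_gap: 0.649
gripper_force: 0.0
```

```bash
python3 ang.py | tail -1
python3 - <<'E'
from h import *
s=manip.sense(); print(s["q"].round(2),s["force"].round(1),s["tcp_pos"])
R0=Ro.from_quat(s["tool_rot"]);q=s["tcp_pos"]-s2w(P,[0,20,95]);print("scope frame",Rs.inv().apply(q).round(4),Rs.inv().apply(R0.apply([0,0,1])))
E
```

```text
[-0.009  0.013 -0.003 -0.01   0.013 -0.003]
[-0.41  0.65  1.85  0.77  0.6  -2.69] [-0.1 -0.6  0. ] [ 0.60287174 -0.00136582  0.06196697]
scope frame [-0.093   0.0085 -0.033 ] [ 0.34374427  0.25112111 -0.90486356]
```

>>> step_arm(commands=[0,0,-0.01,0,0,0,0,0,-0.02,0,0,0,0,0,-0.035,0,0,0,0,0,-0.06,0,0,0,0,0,-0.09,0,0,0,0,0,-0.12,0,0,0,0,0,-0.12,0,0,0,0,0,-0.12,0,0,0,0,0,-0.12,0,0,0,0,0,-0.12,0,0,0])

```text
t: 14.1
tcp_pos: [0.565, -0.0357, 0.1697]
tool_rot: [-0.034, 0.975, 0.144, 0.164]
force: [-0.4, 0.2, 0.0]
finger_gap: 0.65
gripper_force: 0.0
```

```bash
python3 ang.py | tail -1
python3 - <<'E'
from h import *
s=manip.sense(); print(s["q"].round(2))
print(rel(*pose(-74,24,-.2,85)),rel(*pose(-74,24,-.2,-9)))
E
```

```text
[-0.01   0.013 -0.003  0.013  0.013 -0.003]
[-0.51  0.43  1.85  0.59  0.81 -2.55]
[-0.0258  0.0046  0.0278  3.82   -4.     -1.68  ] [-3.240e-02 -1.500e-03  1.214e-01  3.820e+00 -4.000e+00 -1.680e+00]
```

>>> step_arm(commands=[-0.026,0.005,0,3.8,-4,-1.7,-0.026,0.005,0,3.8,-4,-1.7,-0.026,0.005,0,3.8,-4,-1.7,-0.026,0.005,0,3.8,-4,-1.7,-0.026,0.005,0.01,3.8,-4,-1.7,-0.026,0.005,0.028,3.8,-4,-1.7,-0.026,0.005,0.028,3.8,-4,-1.7,-0.026,0.005,0.028,3.8,-4,-1.7,-0.026,0.005,0.028,3.8,-4,-1.7,-0.026,0.005,0.028,3.8,-4,-1.7], jaw=100)

```text
t: 15.2
tcp_pos: [0.5985, -0.0231, 0.1556]
tool_rot: [-0.038, 0.973, 0.109, 0.202]
force: [0.1, -0.6, 0.2]
finger_gap: 0.999
gripper_force: 0.0
```

Run:
```python
from h import *
s=manip.sense(); print(s["q"].round(2))
print(rel(*pose(-74,24,-.2,85)),rel(*pose(-74,24,-.2,-9)))
```

```text
[-0.44  0.46  1.86  0.66  0.65 -2.58]
[ 0.0015  0.0003  0.0011 -0.07    0.15    0.05  ] [ 0.0017  0.0004  0.0951 -0.07    0.15    0.05  ]
```

>>> step_arm(commands=[0.0015,0,0.01,0,0,0,0.0015,0,0.02,0,0,0,0.0015,0,0.032,0,0,0,0.0015,0,0.044,0,0,0,0.0015,0,0.056,0,0,0,0.0015,0,0.068,0,0,0,0.0015,0,0.08,0,0,0,0.0015,0,0.09,0,0,0,0.0015,0,0.095,0,0,0,0.0015,0,0.095,0,0,0])

```text
t: 16.2
tcp_pos: [0.6332, -0.0008, 0.0687]
tool_rot: [-0.039, 0.973, 0.11, 0.201]
force: [-0.6, 1.2, 0.3]
finger_gap: 1.003
gripper_force: 0.0
```

```bash
python3 ang.py | tail -1
python3 - <<'E'
from h import *
s=manip.sense(); print(s["q"].round(2),s["force"].round(1),s["ft_torque"].round(2))
print(rel(*pose(-74,24,-.2,-9)))
E
```

```text
[0.772 0.401 0.126 1.031 0.402 0.284]
[-0.37  0.65  1.84  0.83  0.5  -2.72] [ 0.  -0.3 -0.5] [-0.13  0.17  0.  ]
[-2.0e-04  1.0e-04 -2.0e-04 -5.0e-02  1.1e-01  5.0e-02]
```

>>> step_arm(commands=[0,0,0,0,0,0,0,0,0,0,0,0,0,0,0,0,0,0,0,0,0,0,0,0,0,0,0,0,0,0,0,0,0,0,0,0,0,0,0,0,0,0,0,0,0,0,0,0,0,0,0,0,0,0,0,0,0,0,0,0], jaw=50, grip_force=40)

```text
t: 17.3
tcp_pos: [0.6333, -0.0019, 0.0708]
tool_rot: [-0.038, 0.972, 0.109, 0.202]
force: [-4.6, -2.6, 7.2]
finger_gap: 0.595
gripper_force: 40.1
```

```bash
cat > turn.py <<'E'
from h import *
import sys
s=manip.sense(); R0=Ro.from_quat(s["tool_rot"]); ax=s2w(P,[-72,20,95]); d=Rs.apply([1,0,0])
y=Rs.inv().apply(R0.apply([0,1,0])); print("alpha",round(np.arctan2(-y[2],y[1]),3),"q",s["q"].round(2),"gap",round(s["finger_gap"],3))
r=s["tcp_pos"]-ax; print("axis in tool",R0.inv().apply(-r).round(4),R0.inv().apply(d).round(3))
F=np.array([manip.sense()["force"]]); 
print("F",s["force"].round(1),"M",s["ft_torque"].round(3),"Mx@tcp",round(-(s["ft_torque"]+0*r)@d,3),"about axis if ref=tcp",round(-(s["ft_torque"]+np.cross(r,s["force"]))@d,3))
if len(sys.argv)>1:
  for a in np.linspace(0,float(sys.argv[1]),11)[1:]:
    Q=Ro.from_rotvec(-a*d); p=ax+Q.apply(r)
    print(*R0.inv().apply(p-s["tcp_pos"]).round(4),*(R0.inv()*Q*R0).as_rotvec(degrees=True).round(1),sep=", ")
E
python3 turn.py .3
```

```text
alpha -0.198 q [-0.37  0.64  1.84  0.83  0.5  -2.72] gap 0.595
axis in tool [-0.0017  0.0005 -0.0262] [-0.912 -0.     0.41 ]
F [-4.6 -2.6  7.2] M [-0.273  0.424 -0.044] Mx@tcp 0.22 about axis if ref=tcp 0.237
-0.0, -0.0007, -0.0, 1.6, 0.0, -0.7
-0.0, -0.0015, -0.0001, 3.1, 0.0, -1.4
-0.0001, -0.0022, -0.0001, 4.7, 0.0, -2.1
-0.0001, -0.0029, -0.0002, 6.3, 0.0, -2.8
-0.0001, -0.0037, -0.0003, 7.8, 0.0, -3.5
-0.0002, -0.0044, -0.0004, 9.4, 0.0, -4.2
-0.0003, -0.0051, -0.0006, 11.0, 0.0, -4.9
-0.0003, -0.0058, -0.0007, 12.5, 0.0, -5.6
-0.0004, -0.0065, -0.0009, 14.1, 0.0, -6.3
-0.0005, -0.0072, -0.0011, 15.7, 0.0, -7.0
```

>>> step_arm(commands=[0,0,0,0,0,0,0,0,0,0,0,0,0,0,0,0,0,0,0,0,0,0,0,0,0,0,0,0,0,0,0.001,0.001,0.002,0,0,0,0.001,0.001,0.004,0,0,0,0.001,0.001,0.006,0,0,0,0.001,0.001,0.008,0,0,0,0.001,0.001,0.008,0,0,0], jaw=95)

```text
t: 18.3
tcp_pos: [0.6353, 0.0018, 0.0618]
tool_rot: [-0.038, 0.973, 0.11, 0.201]
force: [0.4, -0.4, 0.5]
finger_gap: 0.951
gripper_force: 0.0
```

>>> step_arm(commands=[0,0,0,0,0,0,0,0,0,0,0,0,0,0,0,0,0,0,0,0,0,0,0,0,0,0,0,0,0,0,0,0,0,0,0,0,0,0,0,0,0,0,0,0,0,0,0,0,0,0,0,0,0,0,0,0,0,0,0,0], jaw=50, grip_force=40)

```text
t: 19.3
tcp_pos: [0.6356, 0.0001, 0.0625]
tool_rot: [-0.039, 0.973, 0.108, 0.202]
force: [-3.1, -4.8, 2.1]
finger_gap: 0.633
gripper_force: 41.4
```

```bash
python3 turn.py .3
```

```text
alpha -0.196 q [-0.36  0.66  1.84  0.84  0.48 -2.74] gap 0.633
axis in tool [-0.0029  0.0004 -0.0349] [-0.912 -0.     0.409]
F [-3.1 -4.8  2.1] M [-0.717  0.401 -0.044] Mx@tcp 0.663 about axis if ref=tcp 0.794
-0.0, -0.001, -0.0, 1.6, 0.0, -0.7
-0.0, -0.002, -0.0001, 3.1, 0.0, -1.4
-0.0001, -0.003, -0.0002, 4.7, 0.0, -2.1
-0.0001, -0.0039, -0.0003, 6.3, 0.0, -2.8
-0.0002, -0.0049, -0.0004, 7.8, 0.0, -3.5
-0.0002, -0.0059, -0.0006, 9.4, 0.0, -4.2
-0.0003, -0.0069, -0.0007, 11.0, 0.0, -4.9
-0.0004, -0.0078, -0.001, 12.5, 0.0, -5.6
-0.0005, -0.0088, -0.0012, 14.1, 0.0, -6.3
-0.0007, -0.0097, -0.0015, 15.7, 0.0, -7.0
```

>>> step_arm(commands=[0,-0.0015,0,1.6,0,-0.7,0,-0.003,0,3.1,0,-1.4,0,-0.0042,-0.0002,4.7,0,-2.1,0,-0.0054,-0.0003,6.3,0,-2.8,-0.0002,-0.0064,-0.0004,7.8,0,-3.5,-0.0002,-0.0074,-0.0006,9.4,0,-4.2,-0.0003,-0.0084,-0.0007,11,0,-4.9,-0.0004,-0.0093,-0.001,12.5,0,-5.6,-0.0005,-0.0103,-0.0012,14.1,0,-6.3,-0.0007,-0.0112,-0.0015,15.7,0,-7])

```text
t: 20.3
tcp_pos: [0.6368, -0.0097, 0.062]
tool_rot: [-0.07, 0.974, -0.038, 0.212]
force: [-4.1, -6.2, 1.8]
finger_gap: 0.637
gripper_force: 41.5
```

```bash
python3 turn.py .2
```

```text
alpha 0.103 q [-0.21  0.64  1.88  0.24  0.2  -2.16] gap 0.637
axis in tool [-0.0029  0.0004 -0.035 ] [-0.912 -0.     0.409]
F [-4.1 -6.2  1.8] M [-0.949  0.596 -0.376] Mx@tcp 0.87 about axis if ref=tcp 1.064
-0.0, -0.0007, -0.0, 1.0, 0.0, -0.5
-0.0, -0.0013, -0.0, 2.1, 0.0, -0.9
-0.0, -0.002, -0.0001, 3.1, 0.0, -1.4
-0.0001, -0.0026, -0.0001, 4.2, 0.0, -1.9
-0.0001, -0.0033, -0.0002, 5.2, 0.0, -2.3
-0.0001, -0.004, -0.0003, 6.3, 0.0, -2.8
-0.0002, -0.0046, -0.0003, 7.3, 0.0, -3.3
-0.0002, -0.0053, -0.0004, 8.4, 0.0, -3.8
-0.0002, -0.0059, -0.0006, 9.4, 0.0, -4.2
-0.0003, -0.0066, -0.0007, 10.5, 0.0, -4.7
```

>>> step_arm(commands=[0,-0.001,0,1,0,-0.5,0,-0.002,0,2.1,0,-0.9,0,-0.003,0,3.1,0,-1.4,0,-0.004,0,4.2,0,-1.9,0,-0.0051,-0.0002,5.2,0,-2.3,0,-0.006,-0.0003,6.3,0,-2.8,-0.0002,-0.0066,-0.0003,7.3,0,-3.3,-0.0002,-0.0073,-0.0004,8.4,0,-3.8,-0.0002,-0.0079,-0.0006,9.4,0,-4.2,-0.0003,-0.0086,-0.0007,10.5,0,-4.7])

```text
t: 21.3
tcp_pos: [0.6376, -0.0162, 0.0634]
tool_rot: [-0.091, 0.963, -0.134, 0.216]
force: [-2.3, 3.9, 2.7]
finger_gap: 0.632
gripper_force: 41.8
```

```bash
python3 turn.py .1
```

```text
alpha 0.301 q [-0.11  0.66  1.89 -1.03  0.2  -0.89] gap 0.632
axis in tool [-0.003   0.0006 -0.0352] [-0.912 -0.001  0.41 ]
F [-2.3  3.9  2.7] M [0.567 0.385 0.229] Mx@tcp -0.609 about axis if ref=tcp -0.713
-0.0, -0.0003, -0.0, 0.5, 0.0, -0.2
-0.0, -0.0007, -0.0, 1.0, 0.0, -0.5
-0.0, -0.001, -0.0, 1.6, 0.0, -0.7
-0.0, -0.0013, -0.0, 2.1, 0.0, -0.9
-0.0, -0.0017, -0.0001, 2.6, 0.0, -1.2
-0.0, -0.002, -0.0001, 3.1, 0.0, -1.4
-0.0, -0.0023, -0.0001, 3.7, 0.0, -1.6
-0.0001, -0.0027, -0.0001, 4.2, 0.0, -1.9
-0.0001, -0.003, -0.0002, 4.7, 0.0, -2.1
-0.0001, -0.0033, -0.0002, 5.2, 0.0, -2.3
```

```bash
cat > tq.py <<'E'
from h import *
d=Rs.apply([1,0,0]); ax=s2w(P,[-72,20,95]); T=[];Fs=[]
for i in range(5):
    s=manip.sense(); R0=Ro.from_quat(s["tool_rot"]); z=R0.apply([0,0,1])
    T.append(-(s["ft_torque"]+np.cross(s["tcp_pos"]-.186*z-ax,s["force"]))@d); Fs.append(Rs.inv().apply(s["force"]))
    manip.snapshot("top")
y=Rs.inv().apply(R0.apply([0,1,0]))
print("alpha",round(np.arctan2(-y[2],y[1]),3),"T",np.mean(T).round(3),np.std(T).round(3),"Fscope",np.mean(Fs,0).round(1),"axis in tool",R0.inv().apply(ax-s["tcp_pos"]).round(4),"q",s["q"].round(2),"gap",round(s["finger_gap"],3),"t",s["t"])
E
python3 tq.py
```

```text
alpha 0.3 T -0.095 0.068 Fscope [-2.4  4.6  4. ] axis in tool [-0.003   0.0006 -0.0352] q [-0.11  0.66  1.89 -1.02  0.2  -0.9 ] gap 0.637 t 21.5
```

>>> step_arm(commands=[0,0.0002,0,0.5,0,-0.2,0,0,0,1,0,-0.5,0,-0.0003,0,1.6,0,-0.7,0,-0.0005,0,2.1,0,-0.9,0,-0.001,0,2.6,0,-1.2,0,-0.0013,0,3.1,0,-1.4,0,-0.0016,0,3.7,0,-1.6,0,-0.002,-0.0001,4.2,0,-1.9,0,-0.0023,-0.0002,4.7,0,-2.1,0,-0.0026,-0.0002,5.2,0,-2.3])

```text
t: 22.55
tcp_pos: [0.6379, -0.0193, 0.0645]
tool_rot: [-0.1, 0.954, -0.181, 0.217]
force: [-3.3, 4.6, 4.9]
finger_gap: 0.634
gripper_force: 42.2
```

```bash
python3 tq.py
```

```text
alpha 0.4 T -0.194 0.091 Fscope [-2.9  4.4  5.6] axis in tool [-0.003   0.0006 -0.0352] q [-0.06  0.68  1.89 -1.36  0.28 -0.57] gap 0.626 t 22.75
```

>>> step_arm(commands=[0,0,0,0,0,0,0,0,0,0,0,0,0,0,0,0,0,0,0,0,0,0,0,0,0,0,0,0,0,0,0,0,0,0,0,0,0,0,0,0,0,0,0,0,0,0,0,0,0,0,0,0,0,0,0,0,0,0,0,0], jaw=95)

```text
t: 23.8
tcp_pos: [0.638, -0.0204, 0.0642]
tool_rot: [-0.099, 0.954, -0.182, 0.216]
force: [0.7, 0.5, 0.1]
finger_gap: 0.949
gripper_force: 0.0
```

```bash
sed -i 's/T.append(-(/T.append((/' tq.py; python3 tq.py; python3 turn.py -.6 | tail -10; python3 ang.py
```

```text
alpha 0.401 T 0.118 0.077 Fscope [ 0.2  0.1 -0.1] axis in tool [-0.0033  0.0014 -0.0358] q [-0.06  0.68  1.89 -1.36  0.29 -0.56] gap 0.945 t 24.0
0.0, 0.002, 0.0, -3.1, 0.0, 1.4
-0.0, 0.0041, -0.0001, -6.3, 0.0, 2.8
-0.0001, 0.0061, -0.0003, -9.4, 0.0, 4.2
-0.0003, 0.0081, -0.0006, -12.6, 0.0, 5.6
-0.0004, 0.0101, -0.001, -15.7, 0.0, 7.0
-0.0007, 0.0121, -0.0015, -18.8, 0.0, 8.4
-0.001, 0.014, -0.0022, -22.0, 0.0, 9.8
-0.0013, 0.0159, -0.0029, -25.1, 0.0, 11.2
-0.0017, 0.0177, -0.0037, -28.2, 0.0, 12.6
-0.0021, 0.0195, -0.0047, -31.4, 0.0, 14.0
[ 39  38  38  38  39  39  35  91 151  42  30  36  36  37  70] 327.71 327.54 -0.026
edges pred 321.2 334.03 px start 320
[ 38  39  38  38  30  25  21 140 152  43  31  33  37  37  29] 327.57 327.68 0.017
edges pred 321.33 334.17 px start 320
[24 39 32 26 26 25 23 19 74 24 32 33 38 37 32] 328.0 327.82 -0.028
edges pred 321.47 334.31 px start 320
[-0.026  0.017 -0.028 -0.025  0.017 -0.028]
```

>>> step_arm(commands=[0,0.003,0,-3.1,0,1.4,0,0.005,0,-6.3,0,2.8,0,0.007,-0.0003,-9.4,0,4.2,-0.0003,0.009,-0.0006,-12.6,0,5.6,-0.0004,0.011,-0.001,-15.7,0,7,-0.0007,0.013,-0.0015,-18.8,0,8.4,-0.001,0.0149,-0.0022,-22,0,9.8,-0.0013,0.0168,-0.0029,-25.1,0,11.2,-0.0017,0.0186,-0.0037,-28.2,0,12.6,-0.0021,0.0204,-0.0047,-31.4,0,14])

```text
t: 25.15
tcp_pos: [0.6329, 0.0008, 0.0595]
tool_rot: [-0.042, 0.975, 0.092, 0.197]
force: [-0.7, -0.7, -0.7]
finger_gap: 0.949
gripper_force: 0.0
```

```bash
python3 tq.py
```

```text
alpha -0.157 T 0.049 0.083 Fscope [-0.1 -1.  -0.6] axis in tool [-0.0071  0.0013 -0.0371] q [-0.34  0.66  1.85  0.78  0.45 -2.67] gap 0.956 t 25.35
```

Run:
```python
from h import *
_,R=pose(-72,24,-.2,0); ax=s2w(P,[-72,20,95])
print(rel(ax-R.apply([-.003,0.0,-.035]),R))
```

```text
[-4.80e-03  1.90e-03 -2.10e-03 -2.32e+00 -8.30e-01  7.90e-01]
```

>>> step_arm(commands=[-0.002,0.001,-0.002,-1.2,-0.4,0.4,-0.0048,0.0016,-0.002,-2.3,-0.8,0.8,-0.0048,0.0016,-0.002,-2.3,-0.8,0.8,-0.0048,0.0016,-0.002,-2.3,-0.8,0.8,-0.0048,0.0016,-0.002,-2.3,-0.8,0.8,-0.0048,0.0016,-0.002,-2.3,-0.8,0.8,-0.0048,0.0016,-0.002,-2.3,-0.8,0.8,-0.0048,0.0016,-0.002,-2.3,-0.8,0.8,-0.0048,0.0016,-0.002,-2.3,-0.8,0.8,-0.0048,0.0016,-0.002,-2.3,-0.8,0.8])

```text
t: 26.4
tcp_pos: [0.6363, 0.0003, 0.0627]
tool_rot: [-0.038, 0.973, 0.111, 0.201]
force: [0.0, -0.3, 0.4]
finger_gap: 0.953
gripper_force: 0.0
```

```bash
python3 tq.py
```

```text
alpha -0.201 T -0.093 0.047 Fscope [-0.2  0.  -0.1] axis in tool [-0.0021  0.0004 -0.035 ] q [-0.36  0.66  1.84  0.84  0.49 -2.74] gap 0.95 t 26.6
```

>>> step_arm(commands=[0,0,0,0,0,0,0,0,0,0,0,0,0,0,0,0,0,0,0,0,0,0,0,0,0,0,0,0,0,0,0,0,0,0,0,0,0,0,0,0,0,0,0,0,0,0,0,0,0,0,0,0,0,0,0,0,0,0,0,0], jaw=50, grip_force=40)

```text
t: 27.65
tcp_pos: [0.6361, 0.0001, 0.0631]
tool_rot: [-0.038, 0.973, 0.11, 0.201]
force: [-3.6, -1.5, 5.8]
finger_gap: 0.632
gripper_force: 41.2
```

```bash
sed -i 's/"T",np.mean(T)/"Tcorr",(np.mean(T)+.023-.35*np.arctan2(-y[2],y[1]))/; s/\.round(3),np.std/.round(3),np.std/' tq.py; python3 tq.py;python3 turn.py .1|tail -10
```

```text
alpha -0.201 Tcorr -0.041 0.047 Fscope [-3.5 -1.4  5.8] axis in tool [-0.0021  0.0005 -0.0346] q [-0.36  0.66  1.84  0.84  0.49 -2.74] gap 0.634 t 27.85
-0.0, -0.0003, -0.0, 0.5, -0.0, -0.2
-0.0, -0.0006, -0.0, 1.0, -0.0, -0.5
-0.0, -0.001, -0.0, 1.6, -0.0, -0.7
-0.0, -0.0013, -0.0, 2.1, -0.0, -0.9
-0.0, -0.0016, -0.0001, 2.6, -0.0, -1.2
-0.0, -0.0019, -0.0001, 3.1, -0.0, -1.4
-0.0, -0.0023, -0.0001, 3.7, -0.0, -1.6
-0.0001, -0.0026, -0.0001, 4.2, -0.0, -1.9
-0.0001, -0.0029, -0.0002, 4.7, -0.0, -2.1
-0.0001, -0.0032, -0.0002, 5.2, -0.0, -2.3
```

>>> step_arm(commands=[0,-0.0003,0,0.5,0,-0.2,0,-0.0007,0,1,0,-0.5,0,-0.001,0,1.6,0,-0.7,0,-0.0013,0,2.1,0,-0.9,0,-0.0017,0,2.6,0,-1.2,0,-0.002,0,3.1,0,-1.4,0,-0.0023,0,3.7,0,-1.6,0,-0.0027,-0.0001,4.2,0,-1.9,0,-0.003,-0.0002,4.7,0,-2.1,0,-0.0033,-0.0002,5.2,0,-2.3])

```text
t: 28.9
tcp_pos: [0.6365, -0.0031, 0.0626]
tool_rot: [-0.048, 0.976, 0.062, 0.205]
force: [-3.6, -2.5, 6.4]
finger_gap: 0.633
gripper_force: 41.3
```

```bash
python3 tq.py
```

```text
alpha -0.101 Tcorr -0.022 0.083 Fscope [-3.9 -1.6  5.9] axis in tool [-0.0021  0.0005 -0.0346] q [-0.32  0.65  1.85  0.75  0.39 -2.65] gap 0.631 t 29.1
```

>>> step_arm(commands=[0,-0.0003,0,0.5,0,-0.2,0,-0.0007,0,1,0,-0.5,0,-0.001,0,1.6,0,-0.7,0,-0.0013,0,2.1,0,-0.9,0,-0.0017,0,2.6,0,-1.2,0,-0.002,0,3.1,0,-1.4,0,-0.0023,0,3.7,0,-1.6,0,-0.0027,-0.0001,4.2,0,-1.9,0,-0.003,-0.0002,4.7,0,-2.1,0,-0.0033,-0.0002,5.2,0,-2.3])

```text
t: 30.15
tcp_pos: [0.6369, -0.0063, 0.0625]
tool_rot: [-0.059, 0.976, 0.014, 0.208]
force: [-3.3, -0.3, 5.5]
finger_gap: 0.633
gripper_force: 41.3
```

```bash
python3 tq.py
```

```text
alpha -0.002 Tcorr -0.083 0.063 Fscope [-3.7 -0.9  5.8] axis in tool [-0.0021  0.0005 -0.0347] q [-0.27  0.64  1.87  0.58  0.29 -2.49] gap 0.632 t 30.35
```

>>> step_arm(commands=[0,-0.0003,0,0.5,0,-0.2,0,-0.0007,0,1,0,-0.5,0,-0.001,0,1.6,0,-0.7,0,-0.0013,0,2.1,0,-0.9,0,-0.0017,0,2.6,0,-1.2,0,-0.002,0,3.1,0,-1.4,0,-0.0023,0,3.7,0,-1.6,0,-0.0027,-0.0001,4.2,0,-1.9,0,-0.003,-0.0002,4.7,0,-2.1,0,-0.0033,-0.0002,5.2,0,-2.3])

```text
t: 31.4
tcp_pos: [0.6373, -0.0095, 0.0626]
tool_rot: [-0.069, 0.974, -0.035, 0.211]
force: [-3.5, -1.6, 6.2]
finger_gap: 0.635
gripper_force: 41.3
```

```bash
python3 tq.py
```

```text
alpha 0.097 Tcorr -0.023 0.073 Fscope [-3.6 -1.2  5.4] axis in tool [-0.0021  0.0005 -0.0347] q [-0.22  0.64  1.88  0.26  0.2  -2.17] gap 0.639 t 31.6
```

>>> step_arm(commands=[0,-0.0003,0,0.5,0,-0.2,0,-0.0007,0,1,0,-0.5,0,-0.001,0,1.6,0,-0.7,0,-0.0013,0,2.1,0,-0.9,0,-0.0017,0,2.6,0,-1.2,0,-0.002,0,3.1,0,-1.4,0,-0.0023,0,3.7,0,-1.6,0,-0.0027,-0.0001,4.2,0,-1.9,0,-0.003,-0.0002,4.7,0,-2.1,0,-0.0033,-0.0002,5.2,0,-2.3])

```text
t: 32.65
tcp_pos: [0.6377, -0.0127, 0.0631]
tool_rot: [-0.078, 0.97, -0.083, 0.213]
force: [-2.4, -2.2, 5.6]
finger_gap: 0.636
gripper_force: 41.3
```

```bash
python3 tq.py
```

```text
alpha 0.196 Tcorr 0.262 0.137 Fscope [-2.5 -1.2  5.2] axis in tool [-0.0022  0.0005 -0.0348] q [-0.17  0.65  1.88 -0.35  0.16 -1.56] gap 0.628 t 32.85
```

```bash
python3 tq.py;python3 tq.py
```

```text
alpha 0.196 Tcorr 0.171 0.05 Fscope [-2.3 -0.5  4.9] axis in tool [-0.0022  0.0005 -0.0348] q [-0.17  0.65  1.88 -0.35  0.16 -1.56] gap 0.635 t 33.1
alpha 0.196 Tcorr 0.111 0.106 Fscope [-2.  -0.   5.5] axis in tool [-0.0022  0.0006 -0.0348] q [-0.17  0.65  1.88 -0.35  0.16 -1.56] gap 0.635 t 33.35
```

>>> step_arm(commands=[0,-0.0003,0,0.5,0,-0.2,0,-0.0007,0,1,0,-0.5,0,-0.001,0,1.6,0,-0.7,0,-0.001,0,1.6,0,-0.7,0,-0.001,0,1.6,0,-0.7,0,-0.001,0,1.6,0,-0.7,0,-0.001,0,1.6,0,-0.7,0,-0.001,0,1.6,0,-0.7,0,-0.001,0,1.6,0,-0.7,0,-0.001,0,1.6,0,-0.7])

```text
t: 34.4
tcp_pos: [0.6378, -0.0136, 0.0633]
tool_rot: [-0.081, 0.969, -0.098, 0.214]
force: [-1.9, -0.4, 4.4]
finger_gap: 0.634
gripper_force: 41.5
```

```bash
python3 tq.py;python3 tq.py;python3 tq.py
```

```text
alpha 0.226 Tcorr 0.17 0.065 Fscope [-2.4 -0.2  5.2] axis in tool [-0.0022  0.0005 -0.0348] q [-0.15  0.65  1.88 -0.57  0.16 -1.34] gap 0.634 t 34.6
alpha 0.226 Tcorr 0.186 0.043 Fscope [-2.2 -0.   5.2] axis in tool [-0.0022  0.0005 -0.0348] q [-0.15  0.65  1.88 -0.57  0.16 -1.34] gap 0.631 t 34.85
alpha 0.226 Tcorr 0.234 0.05 Fscope [-2.5 -0.3  5.3] axis in tool [-0.0022  0.0005 -0.0348] q [-0.15  0.65  1.88 -0.57  0.17 -1.34] gap 0.638 t 35.1
```

>>> step_arm(commands=[0,-0.0003,0,0.5,0,-0.2,0,-0.0007,0,1,0,-0.5,0,-0.001,0,1.6,0,-0.7,0,-0.001,0,1.6,0,-0.7,0,-0.001,0,1.6,0,-0.7,0,-0.001,0,1.6,0,-0.7,0,-0.001,0,1.6,0,-0.7,0,-0.001,0,1.6,0,-0.7,0,-0.001,0,1.6,0,-0.7,0,-0.001,0,1.6,0,-0.7])

```text
t: 36.15
tcp_pos: [0.6379, -0.0146, 0.0636]
tool_rot: [-0.084, 0.967, -0.113, 0.214]
force: [-2.2, -0.5, 4.7]
finger_gap: 0.631
gripper_force: 41.5
```

```bash
python3 tq.py;python3 tq.py;python3 tq.py
```

```text
alpha 0.257 Tcorr 0.288 0.055 Fscope [-2.5 -0.4  5.4] axis in tool [-0.0022  0.0005 -0.0348] q [-0.13  0.65  1.89 -0.77  0.18 -1.14] gap 0.632 t 36.35
alpha 0.257 Tcorr 0.277 0.049 Fscope [-2.3 -0.4  4.9] axis in tool [-0.0022  0.0005 -0.0348] q [-0.13  0.65  1.89 -0.77  0.18 -1.14] gap 0.633 t 36.6
alpha 0.257 Tcorr 0.353 0.039 Fscope [-2.  -0.8  5.1] axis in tool [-0.0022  0.0005 -0.0348] q [-0.13  0.65  1.89 -0.77  0.18 -1.14] gap 0.631 t 36.85
```

The torque has climbed from about -0.03 to 0.31 N m, rising 0.1 N m per 0.03 rad, so the stage is against the stop. I let go and retreat.

>>> step_arm(commands=[0,0,0,0,0,0,0,0,0,0,0,0,0,0,0,0,0,0,0,0,0,0,0,0,0,0,0,0,0,0,0,0,0,0,0,0,0,0,0,0,0,0,0,0,0,0,0,0,0,0,0,0,0,0,0,0,0,0,0,0], jaw=97)

```text
t: 37.9
tcp_pos: [0.6378, -0.0147, 0.0632]
tool_rot: [-0.084, 0.967, -0.113, 0.214]
force: [-0.6, 0.0, 0.2]
finger_gap: 0.972
gripper_force: 0.0
```

```bash
python3 tq.py
```

```text
alpha 0.257 Tcorr 0.017 0.078 Fscope [-0.2  0.2 -0. ] axis in tool [-0.0024  0.0005 -0.035 ] q [-0.13  0.65  1.89 -0.77  0.18 -1.14] gap 0.969 t 38.1
```

>>> step_arm(commands=[0,0,-0.006,0,0,0,0,0,-0.014,0,0,0,0,0,-0.025,0,0,0,0,0,-0.038,0,0,0,0,0,-0.055,0,0,0,0,0,-0.075,0,0,0,0,0,-0.1,0,0,0,0,0,-0.12,0,0,0,0,0,-0.12,0,0,0,0,0,-0.12,0,0,0])

```text
t: 39.15
tcp_pos: [0.5859, 0.0072, 0.1697]
tool_rot: [-0.084, 0.966, -0.113, 0.215]
force: [-0.2, -0.2, 0.3]
finger_gap: 0.969
gripper_force: 0.0
```

```bash
python3 ang.py; python3 look.py pics/s6.png | tail -3
```

```text
[  6   6  10  21  25  27  30 139 140  39  19  19  16   8  69] 327.6 327.54 -0.009
edges pred 321.2 334.03 px start 320
[ 84  68  15  19  23  27  32 137 138  37  21  21  17   8  98] 327.59 327.68 0.013
edges pred 321.33 334.17 px start 320
[168 210  43  17  23  28  32  84 187  44  21  19  17   8  40] 327.83 327.82 -0.002
edges pred 321.47 334.31 px start 320
[-0.009  0.013 -0.002  0.014  0.011 -0.003]
0.6 side [[116.0, 215.0], [146.0, 261.0], [157.0, 157.0], [136.0, 186.0]] top [[581.0, 253.0], [572.0, 173.0], [576.0, 213.0]]
[-0.1   0.41  1.93 -0.41  0.36 -1.5 ] [-0.9  0.6 -0.4] [0.15 0.2  0.03] 0.9718854713802162
alpha 0.25623821600170726
```

View pics/s6.png

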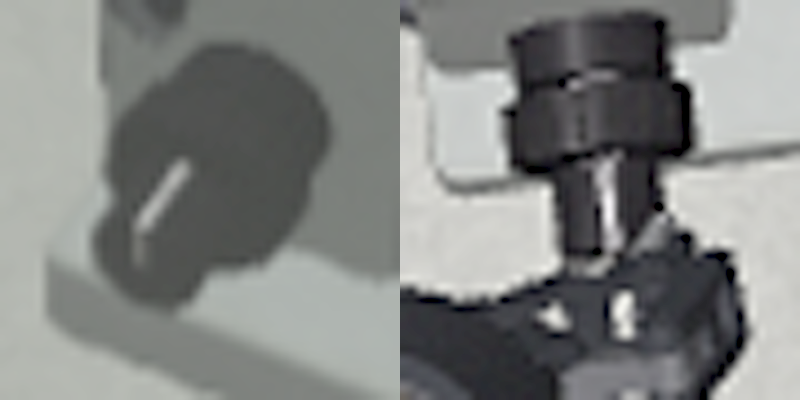

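The line on the fine knob is upright in both views, from (185,165) to (140,230) in side and at about (605,200) in top. The gripper is clear of the knobs, so I hand in.

```bash
python3 -c "
from station import manip
print(manip.sign_off())"
```

```text
the job is handed in; nothing more can be done
None
```

The job is handed in at about 39 s. The fine knob's line is within about 0.02 rad of straight up by camera, and the stage was raised about 1.06 rad until the torque climbed at its stop, then let go. The gripper is clear; I did not measure the resting contact force on the stop after letting go, and the judge's verdict was not shown.

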